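Sweep the empty cheese hoops into the wash bay

TASK

Sweep the three empty wooden hoops along the bench with your closed fingers into the white three-sided bay, until each lies flat and fully inside it. Slide them only: do not lift or tip them. Leave the two filled cheeses, the sprayer and the brush where they are.

Things in the scene. Friction and masses are not known exactly. Their poses are not given: they have to be found in the camera images.
- hoop0: empty cheese hoop: a plain pale-wood ring open at top and bottom, standing flat on the bench; outer diameter 60 mm, inner diameter 52 mm, wall 4 mm, height 22 mm, about 25 g. Origin: centre of its underside (on the bench); z up. Pushed low down it slides; caught high up it may tip
- hoop1: empty cheese hoop: a plain pale-wood ring open at top and bottom, standing flat on the bench; outer diameter 60 mm, inner diameter 52 mm, wall 4 mm, height 22 mm, about 25 g. Origin: centre of its underside (on the bench); z up. Pushed low down it slides; caught high up it may tip
- hoop2: empty cheese hoop: a plain pale-wood ring open at top and bottom, standing flat on the bench; outer diameter 60 mm, inner diameter 52 mm, wall 4 mm, height 22 mm, about 25 g. Origin: centre of its underside (on the bench); z up. Pushed low down it slides; caught high up it may tip
- cheese0: filled cheese: the same pale-wood hoop (60 mm outer diameter, 22 mm high) but filled solid with cheese that crowns about 3 mm above the rim, about 110 g. Origin: centre of its underside. A bystander
- cheese1: filled cheese: the same pale-wood hoop (60 mm outer diameter, 22 mm high) but filled solid with cheese that crowns about 3 mm above the rim, about 110 g. Origin: centre of its underside. A bystander
- bay: wash bay: low white plastic fence on three sides, fixed; its open side (own -x) faces the robot. Inside 100 mm deep (own x -50 to +50) and 250 mm wide (own y -125 to +125): three hoops fit side by side along y. Walls 6 mm thick, 20 mm high at +x, +y, -y. No sill: its grey slotted floor panel is level with the bench. Origin: centre of its floor, z up
- sprayer: white pump sprayer standing on the bench, body diameter 104 mm, 219 mm high with the pump knob; a spout reaches 90 mm from its axis to its own -x, a handle 80 mm to +x. Origin: centre of its underside. A bystander
- brush: small brush lying on the bench off to the side, about 180 mm long along its own x, under 40 mm high. Origin: near its middle, on the bench. A bystander

How it is judged:
At the end, for the whole second after the job is handed in: Each of the three empty hoops stands flat on the bench, at rest, inside the bay (sticking out of its open side by at most 6 mm); the filled cheeses, the sprayer and the brush are within 15 mm of where they started (x of hoop0 in the frame of bay between -0.026 and 0.03 m and y of hoop0 in the frame of bay between -0.1 and 0.1 m and height (world z) of each of hoop0, hoop1, hoop2 below 0.006 m and angle between each of hoop0, hoop1, hoop2's own z axis and vertical below 0.1 rad and linear speed of each of hoop0, hoop1, hoop2 below 0.01 m/s and x of hoop1 in the frame of bay between -0.026 and 0.03 m and y of hoop1 in the frame of bay between -0.1 and 0.1 m and x of hoop2 in the frame of bay between -0.026 and 0.03 m and y of hoop2 in the frame of bay between -0.1 and 0.1 m and distance of each of cheese0, cheese1, sprayer, brush from where it was at the start of the episode below 0.015 m); the robot touches nothing.
It fails at once if a hoop was lifted off the bench (over 12 mm) or tipped (over 0.35 rad) (height (world z) of any of hoop0, hoop1, hoop2 above 0.012 m or angle between any of hoop0, hoop1, hoop2's own z axis and vertical above 0.35 rad).
It fails at once if a filled cheese was moved by more than 15 mm (distance of any of cheese0, cheese1 from where it was at the start of the episode above 0.015 m).
It fails at once if the sprayer or the brush was moved by more than 15 mm (distance of any of sprayer, brush from where it was at the start of the episode above 0.015 m).
It also fails if it takes over 64 s, if anything falls off the work surface, if the arm or the gripper's body presses on something with over 40 N, if the wrist force passes 120 N, or if a joint passes its speed limit or range.

ROBOT

A 7-joint arm with a two-finger parallel gripper is mounted at the origin on the work surface. World frame = base frame: x ahead of the robot, y to its left, z up, the work surface at z = 0. Lengths are in m, angles in rad, forces in N, time in s.
With the tool pointing down it reaches from about 0.425 to 0.925 m from the base axis. Payload 6.8 kg.
Tool frame: the origin (TCP) lies between the finger pads; the fingertips stand 22 mm ahead of it and the grasp point (between the pads) lies 3 mm ahead of it (ctrl.nose_length is the distance from the TCP to the fingertips, in m); z points along the fingers, y is the line along which they close (so a half turn about z gives the same grasp; the last joint's range is limited). The gripper opens to 88 mm and grips with 3 to 60 N. Pads are 20 mm wide; open, the fingers measure 115 mm over their backs; the gripper's body (75 mm by 178 mm) begins 61 mm behind the grasp point.
Start: joints at [1.24, 0.477, 0.022, 1.555, -0.011, 1.109, -0.083], TCP at [0.149, -0.658, 0.245] pointing down, gripper open.
Joint ranges: [-2.96, 2.96], [-0.34, 2.1], [-1.41, 1.46], [0.24, 2.44], [-1.37, 4.51], [0.17, 1.92], [-2.96, 2.96]. Speed limits (rad/s): [2.39, 2.39, 3.14, 3.14, 3.14, 3.14, 3.14].

INTERFACE

Orientations are given as [roll, pitch, yaw] about the fixed x, y, z axes, in that order (R = Rz(yaw) Ry(pitch) Rx(roll)).
In Python, from cell import ctrl gives the robot as it stands. The module is installed in compiled form; this text tells all that it offers.
- The arm moves only by the shell command python3 -m handwheel 'ROWS' [OPENING] [FORCE]. ROWS is JSON, a list of rows, each a list of 2 entries, a list of its own where there are three numbers: the shift along the tool's x, y, z in cm, then the turn, a rotation vector about the tool's x, y, z in degrees. A call has 1 to 10 rows; each row shifts and turns the commanded pose from where the row before left it, along the tool's axes as they then stand; what a row does not reach is not made up. A row lasts 1/10 s, in which the tool goes at most 50 mm and 8.59 degrees, less where a joint would pass 70% of its speed; a pose out of reach is approached as far as the arm can. A call with a gripper value outside its range is refused whole. OPENING is the finger opening in cm, from 0 to 8.78, set as the call begins (- or left out, the last holds). The fingers move at their own pace and stop on an object; FORCE is the grip in N (left out, the last holds). Time passes only in rows, so rows that do not move let the fingers close. It gives the time, the measured TCP pose, the force, the opening and the grip force at its end, in the units of the state.
- ctrl.observe(): the state, without advancing time (a new reading comes with each control period).
- ctrl.get_image(name): name is "side" or "top" or "wrist"; returns a dict with "color" (420x560x3 uint8, red, green, blue), "depth" (420x560 float32, m along the optical axis (not along the pixel's ray), 0 where there is no reading), "fx", "fy", "cx", "cy" (pixels), "k1" (the pictures are not rectified: a ray, as slopes to the right and down, at radius r is drawn at 1 + k1 r^2 times it, then the intrinsics apply), "position" and "attitude" of the camera in the world. Camera axes: x right, y up, looking along -z (the intrinsics and any distortion apply to the point x, -y, -z); pixel columns grow to the right and rows downward; lengths in m; the calibration is good to about 2 mm. A picture is of the moment at which its call begins.
- ctrl.finish_job(): hands the job in; it is judged then, once.
Trained networks look in a picture, given as the dict that the camera call returned (one of the last four; its "shot" number tells which), for a name from the list of things; names that differ only in an ending like _2 or _b are one class to them, and where a whole thing is asked for, a point or a joint stands for the part that bears it (a point fixed in the world has none). Each returns a list of dicts, best first, with "score" (0 to 1); they miss things now and then, are a little off and sometimes report something else, mostly with a low value. They report only what shows in the picture. A call takes as long as a camera call.
- ctrl.trace(picture, label): "pixels" (420x560 bool, what is visible of it) and "uv" ([column, row] in pixels, amid what is visible of it).
- ctrl.spot_point(picture, label): "uv" ([column, row] in pixels: a listed point, or the origin of a listed thing).
The state is a dict: "clock": time; "joint_pos": joint angles; "dq": joint speeds; "tau": joint torques, N m; "ee_pos": TCP position; "orientation": TCP orientation; "force": force on the tool from outside, world axes, zero at the start; "ft_torque": the same for the moment, N m; "grip_width": finger opening in m; "grasp_force": force on a finger pad.
Only numpy, scipy, OpenCV 4.12 (cv2) and the standard library are available. Lean on these libraries where they do the work, as an engineer would, in place of code of your own. Each camera call takes 0.05 s, during which the arm holds its last target. There are 200 camera calls.

## Working session

There is one attempt and no reset: what is moved stays moved. The work goes in short steps, Python scripts to look and compute and a shell command to move; the robot and the scene stay as the last step left them, time stands still between calls to the robot, and variables do not carry over. Pictures are saved under pics/ and viewed, at most 10 in all, crops included, and the job is handed in when it is done.

```bash
mkdir -p pics; cat > h.py <<'E'
import numpy as np, cv2
from cell import ctrl
from scipy.spatial.transform import Rotation as R
def rot(a):
    a=np.array(a,float)
    return a if a.shape==(3,3) else R.from_euler('xyz',a).as_matrix()
def grid(p):
    h,w=p['depth'].shape
    u,v=np.meshgrid(np.arange(w),np.arange(h))
    return pts(p,u.ravel(),v.ravel(),p['depth'].ravel()).reshape(h,w,3)
def rays(p,u,v):
    xd=(np.asarray(u,float)-p['cx'])/p['fx'];yd=(np.asarray(v,float)-p['cy'])/p['fy']
    x,y=xd.copy(),yd.copy()
    for _ in range(10):
        s=1+p['k1']*(x*x+y*y);x=xd/s;y=yd/s
    return np.stack([x,-y,-np.ones_like(x)],-1)@rot(p['attitude']).T
def pts(p,u,v,d): return np.array(p['position'])+rays(p,u,v)*np.asarray(d)[...,None]
def onz(p,u,v,z):
    r=rays(p,u,v);o=np.array(p['position']);return o+r*((z-o[2])/r[...,2])[...,None]
def save(p,n): cv2.imwrite('pics/'+n,p['color'][...,::-1])
E
python3 - <<'E'
from h import *
for c in ['top','side']:
    p=ctrl.get_image(c); save(p,c+'0.png'); print(c,p['position'],p['attitude'],p['k1'],p['fx'])
    G=grid(p)
    for l in ['hoop0','cheese0','bay','sprayer','brush']:
        for t in ctrl.trace(p,l):
            m=t['pixels']; q=G[m]; q=q[p['depth'][m]>0]
            print(l,round(t['score'],2),np.round(t['uv']),m.sum(),'med',np.median(q,0).round(3),'lo',np.percentile(q,2,0).round(3),'hi',np.percentile(q,98,0).round(3)) if len(q) else 0
        print([ (np.round(s['uv']),onz(p,*s['uv'],0.).round(3),round(s['score'],2)) for s in ctrl.spot_point(p,l)])
print(ctrl.observe())
E
```

```text
top [ 0.39234166 -0.03689433  1.10409727] [ 0.13135801 -0.01417689 -1.55015487] -0.10205232431451673 381.02077442280694
hoop0 0.71 [175. 222.] 103 med [0.502 0.253 0.018] lo [ 0.478  0.237 -0.001] hi [0.528 0.297 0.026]
[(array([214., 251.]), array([0.427, 0.13 , 0.   ]), 0.64), (array([168., 221.]), array([0.513, 0.27 , 0.   ]), 0.63), (array([125., 178.]), array([0.637, 0.41 , 0.   ]), 0.52)]
cheese0 0.8 [253. 253.] 327 med [0.424 0.015 0.024] lo [ 0.398 -0.011  0.019] hi [0.45  0.042 0.029]
cheese0 0.55 [362. 239.] 315 med [ 0.475 -0.286  0.024] lo [ 0.45  -0.313  0.013] hi [ 0.501 -0.261  0.028]
[(array([254., 250.]), array([0.433, 0.017, 0.   ]), 0.82), (array([436., 238.]), array([ 0.478, -0.521,  0.   ]), 0.72), (array([361., 238.]), array([ 0.475, -0.295,  0.   ]), 0.65)]
bay 0.56 [248. 170.] 3383 med [0.671 0.042 0.002] lo [ 0.617 -0.086 -0.003] hi [0.721 0.167 0.022]
bay 0.33 [252. 250.] 375 med [0.424 0.017 0.024] lo [ 0.397 -0.01  -0.   ] hi [0.453 0.046 0.029]
[(array([248., 173.]), array([0.662, 0.039, 0.   ]), 0.76)]
sprayer 0.63 [449. 232.] 1853 med [ 0.48  -0.496  0.
[... 1765 characters left out ...]
ock': 1.1, 'joint_pos': array([ 1.23988891,  0.47700331,  0.02244115,  1.55540387, -0.01152795,
        1.10929608, -0.08309588]), 'dq': array([ 0.00022946,  0.00047456,  0.00022517, -0.00082271, -0.00055474,
       -0.00234451, -0.00073343]), 'tau': array([-1.00838988e-03, -5.82739735e+01,  1.53304037e+00, -2.72937280e+01,
       -5.43677271e-02,  9.85520601e-03,  2.53349009e-05]), 'ee_pos': array([ 0.1491464 , -0.65833251,  0.24466084]), 'orientation': array([ 3.14157585e+00, -2.09973946e-05,  2.22741388e-01]), 'force': array([8.56521759e-01, 2.02758207e-04, 7.02523397e-01]), 'ft_torque': array([ 0.03836832, -0.02560915,  0.07233645]), 'grasp_force': 0.0, 'grip_width': 0.08791799842537122}
```

View pics/top0.png

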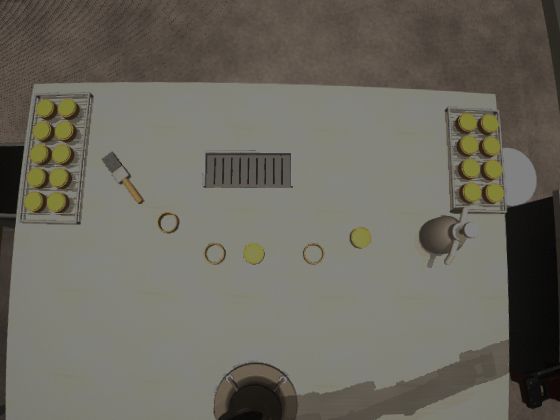

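View pics/side0.png

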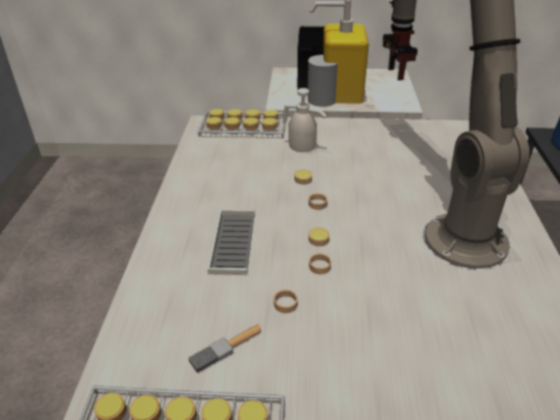

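```bash
cat > fit.py <<'E'
from h import *
# ring centres + bay pose from depth: points with z 10..26mm, circle fit by radius 30 rim (max filter on grid vote)
def look(extra=(),near=0.05,seeds=None):
    P=[];
    for c in ['top','side']:
        p=ctrl.get_image(c);G=grid(p).reshape(-1,3);G=G[(p['depth'].ravel()>0)]
        P.append(G)
    return P
def ring(P,s,n=3):
    s=np.array(s,float)
    from scipy.optimize import least_squares
    out=[]
    for G in P:
        c=s.copy()
        for _ in range(n):
            d=np.hypot(*(G[:,:2]-c).T); m=(G[:,2]>.015)&(G[:,2]<.03)&(d<.04)
            q=G[m][:,:2]
            if len(q)<15: break
            f=lambda x:(lambda r:np.where(r>.030,r-.030,np.where(r<.026,.026-r,0)))(np.hypot(*(q-x).T))
            c=least_squares(f,c,loss='soft_l1',f_scale=.003).x
        out.append((c.round(4),m.sum()))
    return out
E
python3 - <<'E'
from fit import *
P=look()
for n,s in dict(h0=(.427,.131),h1=(.427,-.153),h2=(.513,.27),c0=(.424,.017),c1=(.475,-.287)).items(): print(n,ring(P,s))
for G in P:
    m=(G[:,2]>.012)&(G[:,2]<.024)&(abs(G[:,0]-.67)<.09)&(abs(G[:,1]-.04)<.16)
    q=G[m][:,:2].astype(np.float32); print(len(q),cv2.minAreaRect(q))
    b=q[(q[:,0]>q[:,0].max()-.03)&(abs(q[:,1]-.04)<.1)]; print('back',np.polyfit(b[:,1],b[:,0],1))
E
```

```text
h0 [(array([0.4209, 0.1293]), np.int64(100)), (array([0.4209, 0.1288]), np.int64(150))]
h1 [(array([ 0.4267, -0.1543]), np.int64(92)), (array([ 0.427 , -0.1542]), np.int64(107))]
h2 [(array([0.5069, 0.2674]), np.int64(113)), (array([0.5068, 0.2677]), np.int64(165))]
c0 [(array([0.4257, 0.0183]), np.int64(348)), (array([0.4234, 0.0136]), np.int64(251))]
c1 [(array([ 0.4762, -0.2916]), np.int64(330)), (array([ 0.475 , -0.2916]), np.int64(168))]
373 ((0.6702765226364136, 0.04194576293230057), (0.10573528707027435, 0.2625713646411896), 1.1208727359771729)
back [-0.02062053  0.72056475]
409 ((0.6712567806243896, 0.038323774933815), (0.1057051569223404, 0.26992136240005493), 1.4795089960098267)
back [-0.0175097   0.72008652]
```

The top view shows the empty hoops at (168,222), (214,253) and (313,253). The cheeses are at (254,253) and (361,238), and the bay is at (248,170) with its opening towards the robot. The side view agrees. The closed fingers measure about 20 x 27 mm, so they fit inside a hoop. I'll drag each hoop from its inner wall, which keeps it steady.

```bash
python3 -m handwheel '[[[0,0,-1.5],[0,0,6.38]],[[0,0,-1.5],[0,0,6.38]],[[2.2,-4,0],[0,0,0]],[[2.2,-4,0],[0,0,0]],[[2.2,-4,0],[0,0,0]],[[2.2,-4,0],[0,0,0]],[[2.2,-4,0],[0,0,0]],[[2.2,-4,0],[0,0,0]],[[2.2,-4,0],[0,0,0]],[[2.2,-4,0],[0,0,0]]]' 0 10
```

```text
clock: 2.2
ee_pos: [0.3258, -0.3367, 0.275]
orientation: [3.141, -0.001, -0.0]
force: [0.8, 0.0, -0.6]
grip_width: 0.0115
grasp_force: 0.0
```

```bash
python3 -m handwheel '[[[2,-3.7,0],[0,0,0]],[[2,-3.7,0],[0,0,0]],[[2,-3.7,0],[0,0,0]],[[2,-3.7,0],[0,0,0]],[[2,-3.4,0],[0,0,0]],[[0,0,4],[0,0,0]],[[0,0,4],[0,0,0]],[[0,0,4],[0,0,0]],[[0,0,4],[0,0,0]],[[0,0,0],[0,0,0]]]' 0 10; python3 - <<'E'
from fit import *
print(ctrl.observe()['ee_pos']); p=ctrl.get_image('wrist'); save(p,'w1.png')
E
```

```text
clock: 3.2
ee_pos: [0.4218, -0.1554, 0.1109]
orientation: [-3.139, 0.008, 0.001]
force: [0.2, -0.0, 0.0]
grip_width: 0.0005
grasp_force: 0.0
[ 0.42182123 -0.15539739  0.11094774]
```

View pics/w1.png

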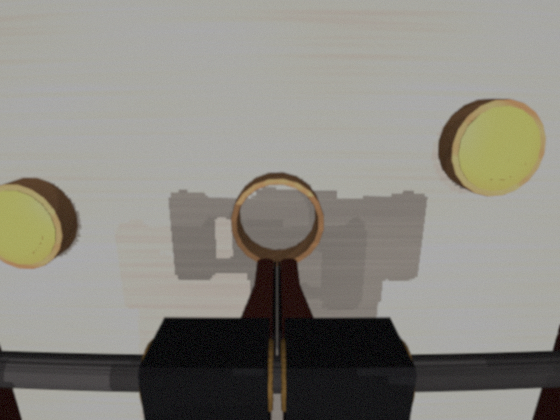

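The wrist view shows the hoop at (278,222), dead ahead of the fingertips at (277,262), with a cheese on each side. I'll step forward, descend to just above the rim and check the hoop against the wrist depth.

```bash
python3 -m handwheel '[[[0.5,0,2],[0,0,0]],[[0,0,2],[0,0,0]],[[0,0,1],[0,0,0]],[[0,0,0],[0,0,0]],[[0,0,0],[0,0,0]]]'; python3 - <<'E'
from fit import *
print(ctrl.observe()['ee_pos'],ctrl.observe()['orientation']); p=ctrl.get_image('wrist'); save(p,'w2.png')
G=grid(p).reshape(-1,3)[p['depth'].ravel()>0]
print(ring([G],(.427,-.154)))
m=(G[:,2]<.055)&(G[:,2]>.03)&(abs(G[:,0]-.425)<.06)&(abs(G[:,1]+.154)<.06)
print(m.sum(),np.percentile(G[m],[1,50,99],axis=0).round(3))
E
```

```text
clock: 3.75
ee_pos: [0.431, -0.1566, 0.066]
orientation: [3.141, -0.002, -0.0]
force: [-0.0, 0.3, 1.0]
grip_width: 0.0004
grasp_force: 0.0
[ 0.43096394 -0.15661741  0.06597149] [ 3.14091446e+00 -1.68443899e-03 -1.20431587e-04]
[(array([ 0.427 , -0.1558]), np.int64(2410))]
363 [[ 0.44  -0.166  0.044]
 [ 0.442 -0.156  0.05 ]
 [ 0.443 -0.148  0.055]]
```

View pics/w2.png

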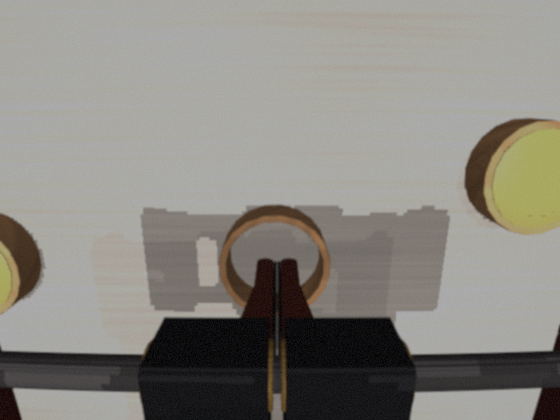

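The wrist depth puts the hoop at (0.427, -0.156), and the fingers are inside its opening. Next I descend and drag it.

```bash
python3 -m handwheel '[[[0,0,1.3],[0,0,0]],[[0,0,1.3],[0,0,0]],[[0,0,1.2],[0,0,0]],[[0,0,0],[0,0,0]],[[0.5,-0.5,0],[0,0,0]],[[0.5,-0.5,0],[0,0,0]],[[1,-1,0],[0,0,0]],[[1,-1,0],[0,0,0]],[[1,-1,0],[0,0,0]],[[1,-1,0],[0,0,0]]]'; python3 -m handwheel '[[[1,-1,0],[0,0,0]],[[1,-1,0],[0,0,0]],[[1,-1,0],[0,0,0]],[[1,-1,0],[0,0,0]],[[1,-1,0],[0,0,0]],[[1,-1,0],[0,0,0]],[[1,-1,0],[0,0,0]],[[1,-0.6,0],[0,0,0]],[[0.5,0,0],[0,0,0]],[[0,0,0],[0,0,0]]]'; python3 - <<'E'
from fit import *
p=ctrl.get_image('wrist'); G=grid(p).reshape(-1,3)[p['depth'].ravel()>0]; e=ctrl.observe()['ee_pos']
print(e,ring([G],e[:2]-[.01,.0]))
E
```

```text
clock: 4.8
ee_pos: [0.4813, -0.1049, 0.0268]
orientation: [-3.141, -0.0, 0.001]
force: [-0.1, -0.5, -0.1]
grip_width: 0.0009
grasp_force: 0.1
clock: 5.8
ee_pos: [0.566, -0.0305, 0.0266]
orientation: [3.141, -0.001, -0.0]
force: [0.2, 0.1, -0.5]
grip_width: 0.0005
grasp_force: 0.0
[ 0.56516791 -0.03087243  0.02652961] [(array([ 0.5551, -0.0366]), np.int64(3126))]
```

```bash
python3 -m handwheel '[[[0.6,0,0],[0,0,0]],[[1.2,0,0],[0,0,0]],[[1.3,0,0],[0,0,0]],[[1.3,0,0],[0,0,0]],[[1.3,0,0],[0,0,0]],[[1.3,0,0],[0,0,0]],[[1.3,0,0],[0,0,0]],[[1.2,0,0],[0,0,0]],[[0.8,0,0],[0,0,0]],[[0.6,0,0],[0,0,0]]]';python3 -m handwheel '[[[0,0,0],[0,0,0]],[[-0.6,0.2,0],[0,0,0]],[[-0.5,0,0],[0,0,0]],[[0,0,0],[0,0,0]]]'; python3 - <<'E'
from fit import *
p=ctrl.get_image('wrist'); G=grid(p).reshape(-1,3)[p['depth'].ravel()>0]; e=ctrl.observe()['ee_pos']
print(e,ring([G],e[:2]))
E
```

```text
clock: 6.85
ee_pos: [0.6749, -0.0306, 0.0266]
orientation: [3.142, -0.0, -0.0]
force: [-0.3, -0.1, 0.6]
grip_width: 0.0005
grasp_force: 0.1
clock: 7.25
ee_pos: [0.6616, -0.0326, 0.0266]
orientation: [3.141, 0.001, -0.0]
force: [0.5, -0.2, 0.5]
grip_width: 0.0005
grasp_force: 0.0
[ 0.66223619 -0.03248331  0.02674903] [(array([ 0.6594, -0.0301]), np.int64(3681))]
```

```bash
python3 -m handwheel '[[[0,0,-2],[0,0,0]],[[0,0,-3],[0,0,0]],[[0,0,-3],[0,0,0]],[[-3.3,-2.3,0],[0,0,0]],[[-3.3,-2.3,0],[0,0,0]],[[-3.3,-2.3,0],[0,0,0]],[[-3.3,-2.3,0],[0,0,0]],[[-3.3,-2.3,0],[0,0,0]],[[-3.3,-2.3,0],[0,0,0]],[[-3.3,-2.4,0],[0,0,0]]]';python3 -m handwheel '[[[-0.4,0,2],[0,0,0]],[[0,0,2],[0,0,0]],[[0,0,0],[0,0,0]],[[0,0,0],[0,0,0]]]'; python3 - <<'E'
from fit import *
p=ctrl.get_image('wrist'); G=grid(p).reshape(-1,3)[p['depth'].ravel()>0]; e=ctrl.observe()['ee_pos']
print(e,ctrl.observe()['orientation'],ring([G],(.421,.129)))
E
```

```text
clock: 8.3
ee_pos: [0.4308, 0.1303, 0.107]
orientation: [-3.141, -0.001, -0.0]
force: [0.3, 1.0, 1.1]
grip_width: 0.0005
grasp_force: 0.0
clock: 8.7
ee_pos: [0.4281, 0.1297, 0.0669]
orientation: [3.141, 0.0, 0.0]
force: [0.2, -0.2, -0.2]
grip_width: 0.0006
grasp_force: 0.0
[0.42865353 0.12974661 0.06730123] [-3.14134846e+00 -7.47533594e-04 -3.62820469e-04] [(array([0.4214, 0.1271]), np.int64(2334))]
```

```bash
python3 -m handwheel '[[[-0.5,0.2,0],[0,0,0]],[[0,0,0],[0,0,0]],[[0,0,1.4],[0,0,0]],[[0,0,1.4],[0,0,0]],[[0,0,1.2],[0,0,0]],[[0,0,0],[0,0,0]],[[0.5,0.3,0],[0,0,0]],[[0.6,0.4,0],[0,0,0]],[[1.1,0.8,0],[0,0,0]],[[1.1,0.8,0],[0,0,0]]]';python3 -m handwheel '[[[1.2,0.8,0],[0,0,0]],[[1.2,0.8,0],[0,0,0]],[[1.2,0.8,0],[0,0,0]],[[1.2,0.8,0],[0,0,0]],[[1.2,0.8,0],[0,0,0]],[[1.2,0.8,0],[0,0,0]],[[1.2,0.8,0],[0,0,0]],[[1.2,0.8,0],[0,0,0]],[[1,0,0],[0,0,0]],[[0,0,0],[0,0,0]]]'; python3 - <<'E'
from fit import *
p=ctrl.get_image('wrist'); G=grid(p).reshape(-1,3)[p['depth'].ravel()>0]; e=ctrl.observe()['ee_pos']
print(e,ring([G],e[:2]-[.01,.0]))
E
```

```text
clock: 9.75
ee_pos: [0.4576, 0.1039, 0.0271]
orientation: [-3.141, -0.001, -0.0]
force: [-1.2, 0.7, 0.1]
grip_width: 0.0006
grasp_force: 0.2
clock: 10.75
ee_pos: [0.5639, 0.0407, 0.0268]
orientation: [-3.141, -0.002, -0.001]
force: [-0.5, 0.2, 0.6]
grip_width: 0.0005
grasp_force: 0.0
[0.56270434 0.04110083 0.02661553] [(array([0.5505, 0.042 ]), np.int64(2887))]
```

```bash
python3 -m handwheel '[[[0.6,0,0],[0,0,0]],[[1.2,0,0],[0,0,0]],[[1.3,0,0],[0,0,0]],[[1.3,0,0],[0,0,0]],[[1.3,0,0],[0,0,0]],[[1.3,0,0],[0,0,0]],[[1.3,0,0],[0,0,0]],[[1.3,0,0],[0,0,0]],[[0.8,0,0],[0,0,0]],[[0.6,0,0],[0,0,0]]]';python3 -m handwheel '[[[0,0,0],[0,0,0]],[[-0.6,0,0],[0,0,0]],[[-0.5,0,0],[0,0,0]],[[0,0,0],[0,0,0]]]'; python3 - <<'E'
from fit import *
p=ctrl.get_image('wrist'); G=grid(p).reshape(-1,3)[p['depth'].ravel()>0]; e=ctrl.observe()['ee_pos']
print(e,ring([G],e[:2]))
E
```

```text
clock: 11.8
ee_pos: [0.6728, 0.041, 0.0266]
orientation: [-3.141, -0.0, 0.0]
force: [-0.4, -0.0, 0.9]
grip_width: 0.0006
grasp_force: 0.2
clock: 12.2
ee_pos: [0.6596, 0.0407, 0.0266]
orientation: [3.141, 0.001, 0.001]
force: [-0.9, 0.1, 0.6]
grip_width: 0.0001
grasp_force: 0.0
[0.66022011 0.04070682 0.02673889] [(array([0.6568, 0.0412]), np.int64(3647))]
```

```bash
python3 -m handwheel '[[[0,0,-2],[0,0,0]],[[0,0,-3],[0,0,0]],[[0,0,-3],[0,0,0]],[[-2.5,-3.8,0],[0,0,0]],[[-2.5,-3.8,0],[0,0,0]],[[-2.5,-3.8,0],[0,0,0]],[[-2.5,-3.8,0],[0,0,0]],[[-2.5,-3.8,0],[0,0,0]],[[-2.6,-3.7,0],[0,0,0]],[[0,0,0],[0,0,0]]]';python3 -m handwheel '[[[0,0,2],[0,0,0]],[[0,0,2],[0,0,0]],[[0,0,0],[0,0,0]],[[0,0,0],[0,0,0]]]'; python3 - <<'E'
from fit import *
p=ctrl.get_image('wrist'); G=grid(p).reshape(-1,3)[p['depth'].ravel()>0]; e=ctrl.observe()['ee_pos']
print(e,ctrl.observe()['orientation'],ring([G],(.507,.267)))
E
```

```text
clock: 13.25
ee_pos: [0.5054, 0.2749, 0.1073]
orientation: [-3.138, 0.001, 0.011]
force: [-0.1, 0.3, 0.2]
grip_width: 0.0001
grasp_force: 0.0
clock: 13.65
ee_pos: [0.5102, 0.2674, 0.0668]
orientation: [3.141, 0.0, -0.0]
force: [0.6, -0.6, -0.4]
grip_width: 0.0003
grasp_force: 0.0
[0.51063843 0.26769074 0.06738802] [-3.14121376e+00 -7.36404772e-04 -3.26442070e-04] [(array([0.5075, 0.2662]), np.int64(2408))]
```

```bash
python3 -m handwheel '[[[0,0,1.4],[0,0,0]],[[0,0,1.4],[0,0,0]],[[0,0,1.2],[0,0,0]],[[0,0,0],[0,0,0]],[[0.2,0.5,0],[0,0,0]],[[0.2,0.7,0],[0,0,0]],[[0.4,1.2,0],[0,0,0]],[[0.4,1.2,0],[0,0,0]],[[0.4,1.2,0],[0,0,0]],[[0.4,1.2,0],[0,0,0]]]';python3 -m handwheel '[[[0.4,1.2,0],[0,0,0]],[[0.4,1.2,0],[0,0,0]],[[0.4,1.2,0],[0,0,0]],[[0.4,1.2,0],[0,0,0]],[[0.4,1.2,0],[0,0,0]],[[0.5,1.2,0],[0,0,0]],[[0.5,1.2,0],[0,0,0]],[[0.5,1,0],[0,0,0]],[[0.6,0.3,0],[0,0,0]],[[0,0,0],[0,0,0]]]'; python3 - <<'E'
from fit import *
p=ctrl.get_image('wrist'); G=grid(p).reshape(-1,3)[p['depth'].ravel()>0]; e=ctrl.observe()['ee_pos']
print(e,ring([G],e[:2]-[.0,-.01]))
E
```

```text
clock: 14.7
ee_pos: [0.5307, 0.2061, 0.0269]
orientation: [3.141, -0.0, -0.001]
force: [-0.2, 0.2, -0.8]
grip_width: 0.0006
grasp_force: 0.1
clock: 15.7
ee_pos: [0.5722, 0.11, 0.0267]
orientation: [-3.141, -0.001, -0.001]
force: [-0.0, 0.1, 0.0]
grip_width: 0.0006
grasp_force: 0.0
[0.57157359 0.11084827 0.02667544] [(array([0.5684, 0.1231]), np.int64(3449))]
```

```bash
python3 -m handwheel '[[[0.2,0.6,0],[0,0,0]],[[1.1,0,0],[0,0,0]],[[1.2,0,0],[0,0,0]],[[1.2,0,0],[0,0,0]],[[1.2,0,0],[0,0,0]],[[1.2,0,0],[0,0,0]],[[1.2,0,0],[0,0,0]],[[1.2,0,0],[0,0,0]],[[1,0,0],[0,0,0]],[[0.6,0,0],[0,0,0]]]';python3 -m handwheel '[[[0,0,0],[0,0,0]],[[-0.6,-0.3,0],[0,0,0]],[[-0.5,-0.2,0],[0,0,0]],[[0,0,0],[0,0,0]]]'; python3 - <<'E'
from fit import *
p=ctrl.get_image('wrist'); G=grid(p).reshape(-1,3)[p['depth'].ravel()>0]; e=ctrl.observe()['ee_pos']
print(e,ring([G],e[:2]))
E
```

```text
clock: 16.75
ee_pos: [0.6733, 0.1047, 0.0266]
orientation: [-3.141, -0.0, -0.0]
force: [-0.1, -0.1, -0.2]
grip_width: 0.0003
grasp_force: 0.1
clock: 17.15
ee_pos: [0.6595, 0.1106, 0.0266]
orientation: [-3.141, 0.001, 0.002]
force: [0.2, 0.2, -0.8]
grip_width: 0.0009
grasp_force: 0.0
[0.66012949 0.11023589 0.0267293 ] [(array([0.6591, 0.1006]), np.int64(4486))]
```

```bash
python3 -m handwheel '[[[0,0.3,0],[0,0,0]],[[0,0,0],[0,0,0]],[[0,0,-1],[0,0,0]],[[0,0,-3],[0,0,0]],[[0,0,-4],[0,0,0]],[[-4,0,-4],[0,0,0]],[[-4,0,-4],[0,0,0]],[[-4,0,-4],[0,0,0]],[[-4,0,-4],[0,0,0]],[[-4,0,0],[0,0,0]]]'; python3 -m handwheel '[[[-4,0,-2],[0,0,0]],[[0,0,0],[0,0,0]]]'; python3 - <<'E'
from fit import *
P=look()
for n,s in dict(h1=(.659,-.031),h0=(.657,.041),h2=(.659,.107),c0=(.424,.017),c1=(.475,-.287)).items(): print(n,ring(P,s))
p=ctrl.get_image('wrist'); save(p,'w3.png')
p=ctrl.get_image('side'); cv2.imwrite('pics/s3.png',cv2.resize(p['color'][190:380,170:370,::-1],None,fx=3,fy=3))
print(ctrl.observe()['ee_pos'],ctrl.observe()['clock'])
E
```

```text
clock: 18.2
ee_pos: [0.4813, 0.1079, 0.2534]
orientation: [-3.139, -0.01, -0.0]
force: [-0.4, 1.0, 0.0]
grip_width: 0.0003
grasp_force: 0.0
clock: 18.4
ee_pos: [0.4366, 0.1072, 0.2709]
orientation: [3.141, -0.003, 0.002]
force: [1.0, 0.3, -0.1]
grip_width: 0.0007
grasp_force: 0.0
h1 [(array([ 0.6625, -0.0289]), np.int64(102)), (array([ 0.6619, -0.0289]), np.int64(119))]
h0 [(array([0.6595, 0.0458]), np.int64(115)), (array([0.6601, 0.0463]), np.int64(152))]
h2 [(array([0.6608, 0.1035]), np.int64(119)), (array([0.6598, 0.1043]), np.int64(153))]
c0 [(array([0.4261, 0.0166]), np.int64(343)), (array([0.4242, 0.0145]), np.int64(252))]
c1 [(array([ 0.4768, -0.2916]), np.int64(330)), (array([ 0.4683, -0.2913]), np.int64(111))]
[0.44055333 0.10657833 0.26827955] 18.6
```

View pics/w3.png

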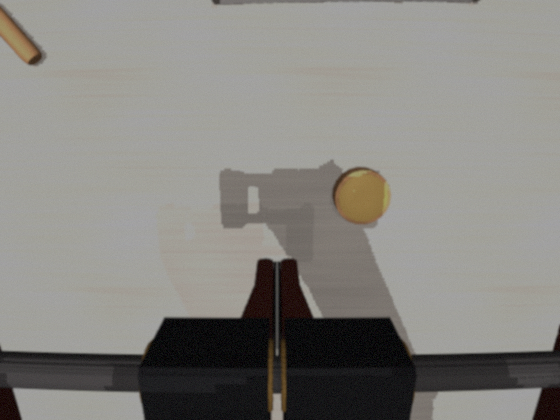

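View pics/s3.png

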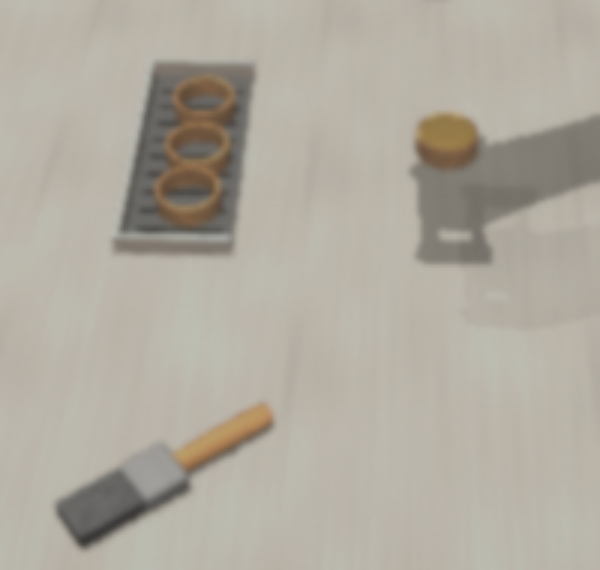

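The side view crop shows all three hoops flat inside the bay at (204,98), (198,147) and (188,195), with the cheese and brush undisturbed. The wrist view shows only clear bench and that cheese at (362,196).

```bash
python3 -c "
from cell import ctrl
print(ctrl.finish_job())"
```

```text
the job is handed in; nothing more can be done
None
```

I slid all three hoops into the bay and handed the job in at about 19 s; the last pictures showed each lying flat and fully inside, with no sign that the cheeses or the brush had moved, though I did not re-measure the brush or the sprayer and the hand-in returned no verdict.

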